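# Clear a stuck filter core from its housing

## Robot

A 6-joint arm with a two-finger parallel gripper is mounted at the origin on the work surface. World frame = base frame: x ahead of the robot, y to its left, z up, the work surface at z = 0. Lengths are in m, angles in rad, forces in N, time in s.
With the tool pointing down it reaches from about 0.3 to 0.775 m from the base axis. Payload 14.6 kg.
Tool frame: the origin (TCP) lies on the mounting face of the last link; the fingertips stand 199 mm ahead of it and the grasp point (between the pads) lies 180 mm ahead of it; z points along the fingers, y is the direction in which the jaws open and shut (so a half turn about z gives the same grasp; the last joint's range is limited). The gripper opens to 94 mm and grips with 3 to 60 N. Pads are 16 mm wide; open, the fingers measure 119 mm over their backs; the gripper's body (75 mm by 177 mm) begins 78 mm behind the grasp point.
Start: joints at [1.198, 0.3, 1.521, -0, 1.321, -0.067], TCP at [0.166, 0.524, 0.405] pointing down, gripper open.
Joint ranges: [-3.03, 3.03], [-0.79, 2.21], [0.23, 2.52], [-1.04, 4.18], [0, 3.07], [-2.55, 2.55]. Speed limits (rad/s): [2.22, 2.22, 2.57, 3.14, 3.14, 3.14].

## Interface

Orientations are given as [roll, pitch, yaw] about the fixed x, y, z axes, in that order (R = Rz(yaw) Ry(pitch) Rx(roll)).
In Python, from station import sensors, vision, job gives the robot as it stands. The module is installed in compiled form; this text tells all that it offers.
- The arm moves only by the tool arm_command, never from a script. Its argument "plan" is one flat list of numbers, 5 for each row, row after row: the closure, from -1 (fully open) to 1 (shut), so that 0 is half open, then the shift along the world's x, y, z scaled (see below), then the turn about the world's z scaled (see below). A call has 1 to 20 rows; each row is the pose to reach, as a shift and turn from the pose commanded when the call began; what a row does not reach only later rows make up. The controller multiplies each number of a shift by 400 mm and each number of a turn by 120 degrees. A row lasts 1/10 s, in which the tool goes at most 50 mm and 8.59 degrees, less where a joint would pass 70% of its speed; a pose out of reach is approached as far as the arm can. A call with a number of a shift or a turn outside -1 to 1 is refused whole. A call with a gripper value outside its range is refused whole. The fingers move at their own pace and stop on an object; "newtons" is the grip in N (left out, the last holds). Time passes only in rows, so rows that repeat a pose let the fingers close. It gives the time, the measured TCP pose, the force and the opening at its end, in the units of the state.
- sensors.get_obs(): the state, without advancing time (a new reading comes with each control period).
- vision.camera(name): name is "scene" or "side" or "wrist"; returns the picture (384x512x3 uint8, blue, green, red); there is no depth.
- vision.camera_params(name): a dict with "intrinsics" (3x3 intrinsics, pixels), "k1" (the pictures are not rectified: a ray, as slopes to the right and down, at radius r is drawn at 1 + k1 r^2 times it, then the intrinsics apply), "rvec" (rotation vector, rad) and "tvec" (3), from world to camera coordinates, as OpenCV has them. Camera axes: x right, y down, z forward; pixel columns grow to the right and rows downward; lengths in m; the calibration is good to about 2 mm. A picture is of the moment at which its call begins: read the wrist's pose just before it. camera_params takes no time and is no camera call; for the wrist camera it gives the pose at the moment of the call.
- job.hand_in(): hands the job in, once; it reports no verdict.
Trained networks look in the newest picture that a camera, given by its name, has taken for a name from the list of things; names that differ only in an ending like _2 or _b are one class to them, and where a whole thing is asked for, a point or a joint stands for the part that bears it (a point fixed in the world has none). Each returns a list of dicts, best first, with "confidence" (0 to 1); they miss things now and then, are a little off and sometimes report something else, mostly with a low value. They report only what shows in the picture. A call takes as long as a camera call.
- vision.search_frame(name, camera): "at" ([row, column] in pixels, amid what is visible of it).
- vision.silhouettes(name, camera): "mask" (384x512 bool, what is visible of it) and "at" ([row, column] in pixels, amid what is visible of it).
- vision.pinpoint(name, camera): "at" ([row, column] in pixels: a listed point, or the origin of a listed thing).
The state is a dict: "time_s": time; "qpos": joint angles; "joint_vel": joint speeds; "tau": joint torques, N m; "ee_pos": TCP position; "eef_rot": TCP orientation; "force": force on the tool from outside, world axes, zero at the start; "moment": the same for the moment, N m; "grip_width": finger opening in m.
Only numpy, scipy, OpenCV 4.12 (cv2) and the standard library are available. Lean on these libraries where they do the work, as an engineer would, in place of code of your own. Each camera call takes 0.05 s, during which the arm holds its last target.

## Task

Wind the clamp's handwheel down until it holds the filter housing firmly, but do not crush the clear tube. Then take the push rod, push the stuck core through the bore so that it drops into the catch tray without the housing shifting, draw the rod out and lay it back on its rest. Leave the housing clamped and everything else on the bench where it is.

Things in the scene. Friction and masses are not known exactly. Their poses are not given: they have to be found in the camera images.
- clamp: Aluminium hold-down clamp fixed to the bench. Origin on the bench below the handwheel's axis; its x axis runs along the housing's bore from mouth to exit, z up. A column stands 66 to 90 mm to the -y side, an arm 34 mm wide reaches over the housing with its top at z = 126 mm.
- wheel_grip (a point): Centre of the clamp's black round handwheel (62 mm across, rim 14 mm thick), on its upright axis at mid-rim, 153 mm over the bench. Clockwise seen from above tightens; it does not rise or sink. A steel stem 16 mm thick through its middle ends at most 28 mm above this point. Running free the wheel drags with a steady 0.5 N m against the motion; it stays where it is left.
- clamp_seat (a point): On the wheel's axis at the collar's top (84 mm). The foot above it sinks 3 mm per radian and meets the collar after 0.4 to 1.9 rad. From there it presses roughly 100 N more per radian; each 100 N adds 0.3 N m to the torque that turns the hand back, moving or stopped, over its free-running value (a stopped hand may read the drag with either sign). Firm is 100 N, 0.3 N m over it; 60 to 150 N is good; above 170 N the tube crazes.
- housing: In-line filter housing: clear tube 110 mm long, 42 mm outside, with a straight open bore of 31 mm, two square steel end flanges 56 mm across and 15 mm thick and a square steel collar 48 mm across in the middle. It lies loose and level in an aluminium cradle under the clamp's arm. Origin in the middle of the bore, 60 mm over the bench; x along the bore from mouth to exit, z up. 0.9 kg.
- bore_mouth (a point): Centre of the bore's open mouth, in the outer face of the flange at -x of the housing. The rod goes in here, towards +x of the housing.
- bore_exit (a point): Centre of the bore's open exit, 110 mm from the mouth. The tray stands below it.
- core: Spent filter core stuck in the bore: ribbed tan cylinder 29 mm in diameter, 60 mm long, grey end caps. Origin at its centre, x along its length. An O-ring under the collar grips it: it takes 7 to 12 N to push, far more than holds the housing while it is not clamped. It comes free once it is pushed out of the collar, and falls out when its near end reaches the exit.
- tray: Open steel catch tray 130 x 120 mm, walls 28 mm high and 4 mm thick, standing loose on the bench below the bore's exit. Origin under the middle of its floor, z up.
- rod: Push rod, 200 mm long, 0.25 kg: a grey square grip 28 x 28 x 70 mm and a steel stem 20 mm in diameter and 130 mm long. Origin at the middle of the grip, x along the rod towards the stem's end. At the start it lies level on its rest, its axis 30 mm over the bench.
- rod_tip (a point): Middle of the stem's end face, 165 mm along x from the rod's origin.
- rest: White rod rest fixed to the bench: a plate 6 mm thick with two flared open notches that the rod is laid into from above. Origin on the bench right below the rod's origin when it lies there, x along the rod towards its tip. One notch (31 mm wide) takes the grip's tail at x = -30 mm, the other (24 mm wide) the stem at x = +120 mm; both are 8 mm thick, their tops at z = 33 and 37 mm.
- bottle_a: Bystander: amber bottle, 64 mm wide, 150 mm tall. Origin at its underside, centre.
- bottle_b: Bystander: clear jar, 52 mm wide, 100 mm tall. Origin at its underside, centre.
- dishes: Bystander: stack of three culture dishes, 90 mm wide, 43 mm tall. Origin at its underside, centre.
- disc_filter: Bystander: white disc filter, 62 mm wide, 36 mm tall. Origin at its underside, centre.
- wrench: Bystander: spanner 150 mm long lying flat.
- beaker: Bystander: glass beaker, 72 mm wide, 90 mm tall. Origin at its underside, centre.
- end_cap: Bystander: steel end cap, 60 mm wide, 30 mm tall. Origin at its underside, centre.

How it is judged:
On the way, in this order (a step that is already met when the one before it is completed fails the run):
1. The clamp presses the housing with more than 60 N, the core still in the bore (contact force between clamp and housing above 60 N and x of core in the frame of housing below 0.03 m), for 0.3 s.
2. The core is pushed out of the bore with the rod: core's centre past the exit, rod's tip in the bore near the exit (x of core in the frame of housing above 0.058 m and x of rod_tip in the frame of housing above 0.02 m and y of rod_tip in the frame of housing between -0.015 and 0.015 m and z of rod_tip in the frame of housing between -0.015 and 0.015 m), for 0.1 s.
At the end, for the whole second after the job is handed in: The core lies still in the tray (its centre within the tray's walls and below 45 mm), the housing is where it was within 8 mm and clamped with 60 to 155 N, and the rod lies still in both notches of its rest (within 25 mm along, 12 mm across, 8 mm in height and 0.12 rad), let go (x of core in the frame of tray between -0.065 and 0.065 m and y of core in the frame of tray between -0.06 and 0.06 m and height (world z) of core below 0.045 m and contact force between clamp and housing between 60 and 155 N and x of rod in the frame of rest between -0.025 and 0.025 m and y of rod in the frame of rest between -0.012 and 0.012 m and z of rod in the frame of rest between 0.022 and 0.038 m and angle between the x axis of rod and the x axis of rest, either way round below 0.12 rad and distance of housing from where it was at the start of the episode below 0.008 m and linear speed of each of core, rod, housing below 0.02 m/s); the robot touches nothing.
It fails at once if The clamp presses the housing with more than 170 N (contact force between clamp and housing above 170 N).
It fails at once if The housing shifts more than 8 mm (distance of housing from where it was at the start of the episode above 0.008 m).
It fails at once if The tray is moved more than 25 mm (distance of tray from where it was at the start of the episode above 0.025 m).
It fails at once if A bystander is moved more than 30 mm (distance of any of bottle_a, bottle_b, dishes, disc_filter, wrench, beaker, end_cap from where it was at the start of the episode above 0.03 m).
It also fails if it takes over 72 s, if anything falls off the work surface, if the arm or the gripper's body presses on something with over 40 N, if the wrist force passes 120 N, or if a joint passes its speed limit or range.

## Working session

There is one attempt and no reset: what is moved stays moved. The work goes in short steps, Python scripts to look and compute and a tool call to move; the robot and the scene stay as the last step left them, time stands still between calls to the robot, and variables do not carry over. Pictures are saved under pics/ and viewed, and the job is handed in when it is done.

Besides the shell and the picture viewer there is one more tool, called after "Call:" as a command line: name --argument value ..., lists and objects as JSON in quotes. arm_command: Moves the arm, as the interface text tells. Its arguments: {"type":"object","properties":{"plan":{"type":"array"},"newtons":{"type":"number"}},"required":["plan"]}

```bash
mkdir -p pics; ls; cat > h.py <<'E'
import numpy as np, cv2
from station import sensors, vision, job
def P(n):
    p=vision.camera_params(n); K=np.array(p['intrinsics'],float); R=cv2.Rodrigues(np.array(p['rvec'],float))[0]; t=np.array(p['tvec'],float).ravel()
    return K,float(p['k1']),R,t
def ray(n,rc,prm=None):
    K,k1,R,t=prm or P(n)
    d=np.array([(rc[1]-K[0,2])/K[0,0],(rc[0]-K[1,2])/K[1,1]])
    u=d.copy()
    for _ in range(30): u=d/(1+k1*(u@u))
    return -R.T@t, R.T@np.array([u[0],u[1],1.])
def atz(n,rc,z,prm=None):
    c,d=ray(n,rc,prm); return c+d*(z-c[2])/d[2]
def proj(n,X,prm=None):
    K,k1,R,t=prm or P(n); X=np.atleast_2d(X); c=X@R.T+t; u=c[:,:2]/c[:,2:]; r2=(u**2).sum(1,keepdims=True); u=u*(1+k1*r2)
    return np.c_[u[:,1]*K[1,1]+K[1,2],u[:,0]*K[0,0]+K[0,2]]
def tri(obs):
    A=np.zeros((3,3));b=np.zeros(3);L=[]
    for n,rc,prm in obs:
        c,d=ray(n,rc,prm); d/=np.linalg.norm(d); M=np.eye(3)-np.outer(d,d); A+=M;b+=M@c;L.append((c,d))
    X=np.linalg.solve(A,b); return X,[np.linalg.norm(np.cross(X-c,d)) for c,d in L]
E
python3 - <<'E'
from h import *
np.set_printoptions(precision=4,suppress=True)
o=sensors.get_obs(); print(o)
for n in ['scene','side','wrist']:
    im=vision.camera(n); cv2.imwrite(f'pics/{n}0.png',im); K,k1,R,t=P(n); print(n,K.ravel(),k1,-R.T@t,R[2])
E
```

```text
pics
{'time_s': 0.0, 'qpos': array([ 1.1984,  0.3005,  1.5216, -0.    ,  1.3207, -0.0666]), 'joint_vel': array([ 0.0004,  0.0017, -0.0013,  0.0014, -0.0005,  0.0006]), 'tau': array([ -0.0032, -53.1807, -35.273 ,   0.0707,   0.0245,  -0.0001]), 'ee_pos': array([0.1656, 0.5245, 0.4041]), 'eef_rot': array([-3.1404, -0.0001,  2.8358]), 'force': array([-0.6011,  0.0339,  0.1404]), 'moment': array([ 0.0203, -0.018 ,  0.0193]), 'grip_width': 0.09384669362733404}
scene [400.2717   0.     254.7961   0.     400.2717 186.5607   0.       0.
   1.    ] -0.06304205022149356 [ 1.2472 -0.0029  0.9675] [-0.6181  0.0333 -0.7854]
side [363.4167   0.     255.7531   0.     363.4167 191.94     0.       0.
   1.    ] -0.1142030975597212 [ 0.2468 -0.523   0.8619] [ 0.2952  0.5593 -0.7746]
wrist [305.239    0.     257.6578   0.     305.239  187.7115   0.       0.
   1.    ] -0.0035955489281574255 [0.0987 0.5446 0.3842] [ 0.2273 -0.0725 -0.9711]
```

View pics/scene0.png

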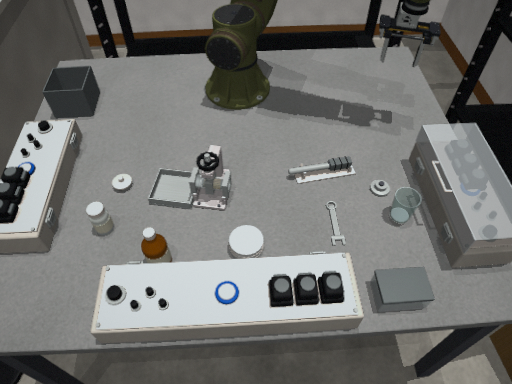

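View pics/side0.png

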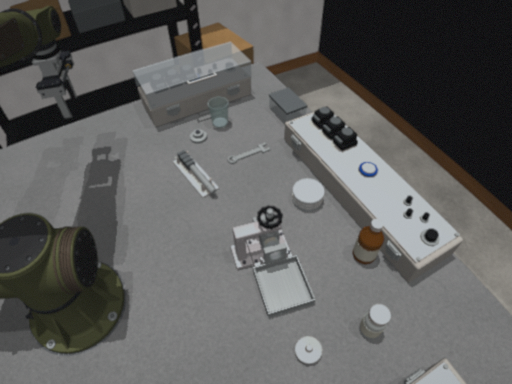

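```bash
python3 - <<'E'
from h import *
np.set_printoptions(precision=4,suppress=True)
obs={}
t0=sensors.get_obs()['time_s']
for nm in ['wheel_grip','clamp_seat','bore_mouth','bore_exit','rod','rod_tip','rest','tray']:
    l=[]
    for c in ['scene','side']:
        r=vision.pinpoint(nm,c)
        print(nm,c,[(np.round(a['at'],1).tolist(),round(a['confidence'],2)) for a in r[:3]])
        if r: l.append((c,r[0]['at'],P(c)))
    if len(l)==2: print('   ',*tri(l))
print(sensors.get_obs()['time_s']-t0)
E
```

```text
wheel_grip scene [([161.3, 208.1], 0.7), ([188.7, 379.7], 0.51)]
wheel_grip side [([217.9, 271.4], 0.89), ([193.6, 214.9], 0.69)]
    [ 0.5109 -0.0938  0.1504] [np.float64(0.0039055515012546976), np.float64(0.003905551501254622)]
clamp_seat scene [([178.3, 211.8], 0.93), ([182.0, 210.7], 0.43)]
clamp_seat side [([230.4, 263.5], 0.98)]
    [ 0.5041 -0.083   0.0767] [np.float64(0.005197710176078505), np.float64(0.005197710176078569)]
bore_mouth scene [([184.1, 228.0], 0.98), ([245.2, 244.9], 0.32)]
bore_mouth side [([222.5, 262.5], 0.74), ([122.2, 217.4], 0.4), ([140.7, 198.5], 0.28)]
    [ 0.518  -0.0426  0.0578] [np.float64(0.0011892810179584524), np.float64(0.00118928101795847)]
bore_exit scene [([177.2, 191.6], 0.82)]
bore_exit side [([257.0, 274.0], 0.64)]
    [ 0.4899 -0.1494  0.0631] [np.float64(0.0019856628618910425), np.float64(0.0019856628618910585)]
rod scene [([166.5, 338.8], 0.5), ([259.8, 160.5], 0.25)]
rod side [([159.9, 183.7], 0.71)]
    [0.4302 0.3119 0.0175] [np.float64(0.006282977197503331), np.float64(0.006282977197503365)]
rod_tip scene [([171.7, 287.6], 0.72)]
rod_tip side [([190.4, 214.5], 0.87), ([165.5, 184.8], 0.73), ([331.2, 368.6], 0.63)]
    [0.4592 0.1409 0.032 ] [np.float64(0.00030636496627167476), np.float64(0.00030636496627180085)]
rest scene [([166.0, 341.1], 0.83)]
rest side [([166.1, 185.0], 0.61), ([161.1, 185.6], 0.35)]
    [ 0.424   0.3154 -0.0003] [np.float64(0.005171957612340923), np.float64(0.005171957612340891)]
tray scene [([187.6, 175.7], 0.8)]
tray side [([288.4, 280.3], 0.97)]
    [ 0.4769 -0.2066  0.0019] [np.float64(0.0018830712620452098), np.float64(0.0018830712620452503)]
0.7999999999999999
```

The scene view shows the clamp and wheel at about (161,208), with the tray to its left and the rod on its rest at about (167,320). The side view agrees, with the wheel at (217,271) and the rod at (175,197). The bore measures 110 mm and the heights are consistent, so I'll move over the wheel.

Call:
arm_command --plan '[-1,0.55,-1,0.075,0,-1,0.55,-1,0.075,0,-1,0.55,-1,0.075,0,-1,0.55,-1,0.075,0,-1,0.55,-1,0.075,0,-1,0.55,-1,0.075,0,-1,0.55,-1,0.075,0,-1,0.55,-1,0.075,0,-1,0.55,-1,0.075,0,-1,0.55,-1,0.075,0]' --newtons 50

```text
time_s: 1.95
ee_pos: [0.387, 0.1209, 0.4351]
eef_rot: [-3.142, 0.001, 2.831]
force: [0.1, 0.7, 0.0]
grip_width: 0.094
```

Call:
arm_command --plan '[-1,0.3,-0.53,0,0,-1,0.3,-0.53,0,0,-1,0.3,-0.53,0,0,-1,0.3,-0.53,0,0,-1,0.3,-0.53,0,0,-1,0.3,-0.53,0,0,-1,0.3,-0.53,0,0]'

```text
time_s: 2.65
ee_pos: [0.5057, -0.0874, 0.4341]
eef_rot: [3.141, -0.001, 2.835]
force: [0.4, 0.1, -0.3]
grip_width: 0.0939
```

```bash
cat > w.py <<'E'
import sys
from h import *
np.set_printoptions(precision=4,suppress=True)
tag=sys.argv[1]; names=sys.argv[2:]
o=sensors.get_obs(); print(o['ee_pos'],o['eef_rot'],o['qpos'][5]); prm=P('wrist')
cv2.imwrite(f'pics/{tag}.png',vision.camera('wrist'))
Z=dict(wheel_grip=.153,clamp_seat=.084,bore_mouth=.06,bore_exit=.06,rod=.03,rod_tip=.03,rest=0.,tray=0.,housing=.06,clamp=0.,core=.06)
for n in names:
    for a in vision.pinpoint(n,'wrist')[:2]: print(n,np.round(a['at'],1),round(a['confidence'],2),atz('wrist',a['at'],Z[n],prm))
E
python3 w.py w1 wheel_grip clamp_seat bore_mouth bore_exit clamp
```

```text
[ 0.5057 -0.0874  0.4341] [ 3.1414 -0.0011  2.8349] -1.5066283740637474
wheel_grip [199.8 249.9] 0.98 [ 0.5082 -0.0963  0.153 ]
wheel_grip [ 71.1 429.8] 0.4 [0.4494 0.0754 0.153 ]
clamp_seat [178.7 173. ] 0.72 [ 0.4778 -0.1776  0.084 ]
bore_mouth [175. 298.] 0.88 [ 0.5211 -0.043   0.06  ]
bore_mouth [168.  254.5] 0.46 [ 0.4976 -0.0895  0.06  ]
bore_exit [184.3 206.8] 0.62 [ 0.4992 -0.1497  0.06  ]
clamp [168.5 254.6] 0.93 [ 0.5082 -0.0934  0.    ]
```

View pics/w1.png

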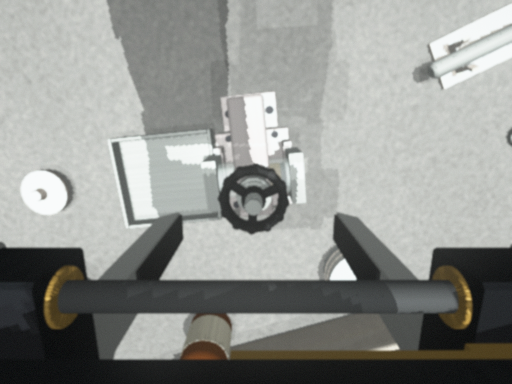

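The wrist view shows the wheel at pixel (199,252), just ahead of the open jaws. I'll fit the wheel's rim for a finer centre.

```bash
python3 - <<'E'
from h import *
np.set_printoptions(precision=4,suppress=True)
prm=P('wrist')
im=cv2.imread('pics/w1.png'); g=cv2.cvtColor(im,cv2.COLOR_BGR2GRAY)
m=(g<60).astype(np.uint8); m[:150]=0;m[245:]=0;m[:,:205]=0;m[:,300:]=0
cs,_=cv2.findContours(m,cv2.RETR_EXTERNAL,cv2.CHAIN_APPROX_NONE)
c=max(cs,key=cv2.contourArea); e=cv2.fitEllipse(c); print(e, cv2.minEnclosingCircle(c))
for z in(.146,.153,.16): print(z,atz('wrist',(e[0][1],e[0][0]),z,prm))
# radius
print(np.linalg.norm(atz('wrist',(e[0][1],e[0][0]+e[1][1]/2),.153,prm)-atz('wrist',(e[0][1],e[0][0]),.153,prm)))
r=vision.silhouettes('wheel_grip','wrist')
mm=r[0]['mask'];print(r[0]['confidence'],mm.sum()); c=max(cv2.findContours(mm.astype(np.uint8),0,1)[0],key=cv2.contourArea); e=cv2.fitEllipse(c);print(e,atz('wrist',(e[0][1],e[0][0]),.153,prm))
E
```

```text
((252.80690002441406, 201.9081573486328), (55.684749603271484, 66.6660385131836), 91.63970184326172) ((253.29444885253906, 199.79322814941406), 33.967159271240234)
0.146 [ 0.5132 -0.0946  0.146 ]
0.153 [ 0.5112 -0.0938  0.153 ]
0.16 [ 0.5093 -0.0931  0.16  ]
0.029806356780784065
0.96 6835
((251.3769073486328, 164.79830932617188), (66.11151123046875, 161.9723663330078), 176.70077514648438) [ 0.4789 -0.0848  0.153 ]
```

Call:
arm_command --plan '[-1,0.01,-0.015,-0.1,0,-1,0.01,-0.015,-0.2,0,-1,0.01,-0.015,-0.25,0,-1,0.01,-0.015,-0.25,0,-1,0.01,-0.015,-0.25,0]' --newtons 12

```text
time_s: 3.5
ee_pos: [0.5098, -0.0933, 0.3356]
eef_rot: [3.142, 0.001, 2.836]
force: [-0.4, 0.2, 0.6]
grip_width: 0.0943
```

```bash
python3 w.py w2 && python3 -c "
from h import *
print(sensors.get_obs())"
```

```text
[ 0.5098 -0.0933  0.3356] [3.1415 0.0008 2.8361] -1.5170904910310539
{'time_s': 3.55, 'qpos': array([-2.51845749e-01,  2.98009713e-01,  1.69097059e+00, -3.05439311e-05,
        1.15063104e+00, -1.51714585e+00]), 'joint_vel': array([-2.72546638e-03, -8.00393445e-03, -6.34867635e-03,  9.18525049e-06,
       -3.59031060e-03, -8.70807400e-04]), 'tau': array([-1.11688873e-04, -4.88618910e+01, -3.15956640e+01, -1.03691843e-02,
        5.10656903e-02,  2.35436768e-03]), 'ee_pos': array([ 0.50983282, -0.09339441,  0.33616155]), 'eef_rot': array([3.14151428e+00, 1.97995741e-03, 2.83610878e+00]), 'force': array([-0.60288744, -0.67491452,  0.44504926]), 'moment': array([ 0.01704872,  0.02933451, -0.02419224]), 'grip_width': 0.09393539847226298}
```

View pics/w2.png

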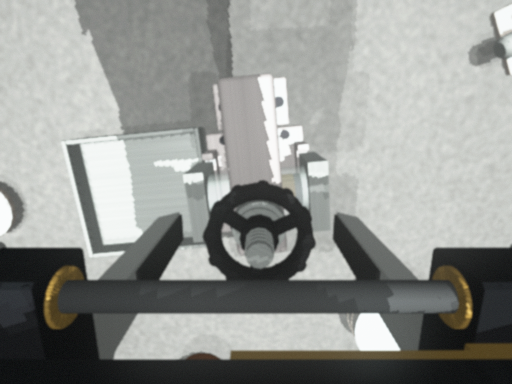

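```bash
python3 - <<'E'
from h import *
np.set_printoptions(precision=4,suppress=True)
prm=P('wrist')
o=sensors.get_obs();e=o['ee_pos']
print(proj('wrist',[e[0],e[1],.153]), proj('wrist',[[e[0]+.031*np.cos(a),e[1]+.031*np.sin(a),.16] for a in np.arange(0,6.28,.785)]))
for rc in [(232,259),(230,258)]: print(atz('wrist',rc,.16,prm))
E
```

```text
[[237.3587 259.1485]] [[290.1039 275.3713]
 [266.0055 308.0355]
 [226.5509 313.5892]
 [194.2913 286.3606]
 [190.4589 241.7072]
 [217.7459 208.3708]
 [257.7772 206.2334]
 [286.8427 234.0475]]
[ 0.5039 -0.0917  0.16  ]
[ 0.5027 -0.0918  0.16  ]
```

```bash
python3 - <<'E'
from h import *
from scipy.optimize import least_squares
np.set_printoptions(precision=4,suppress=True)
prm=P('wrist')
im=cv2.imread('pics/w2.png'); g=cv2.cvtColor(im,cv2.COLOR_BGR2GRAY)
m=(g<70).astype(np.uint8); m[:150]=0;m[276:]=0;m[:,:195]=0;m[:,322:]=0
n,l,s,_=cv2.connectedComponentsWithStats(m); k=1+np.argmax(s[1:,4]); m=(l==k).astype(np.uint8); print(s[k])
c=max(cv2.findContours(m,0,1)[0],key=cv2.contourArea)[:,0]
# outer pts: upper part, keep those w/ row<262
pts=c[c[:,1]<260]
K=prm
# outline = union of top (z=.16) and bottom (.146) circles; upper/outer edge seen from camera. Signed model: radius of rays at both heights -> max outline
def cen(z):
    X=np.array([atz('wrist',(p[1],p[0]),z,prm) for p in pts])[:,:2]
    f=lambda q: np.hypot(X[:,0]-q[0],X[:,1]-q[1])-q[2]
    r=least_squares(f,[.508,-.094,.031],loss='soft_l1',f_scale=.001); return r.x,np.std(f(r.x))
for z in(.146,.153,.16): print(z,*cen(z))
v=im.copy(); cv2.drawContours(v,[c.reshape(-1,1,2)],-1,(0,255,0),1); cv2.imwrite('pics/w2c.png',cv2.resize(v[150:300,180:340],None,fx=4,fy=4))
E
```

```text
[ 204  181  111   95 5212]
0.146 [ 0.5117 -0.0941  0.0319] 0.0007164336874547387
0.153 [ 0.5088 -0.0933  0.0306] 0.0006869279342959303
0.16 [ 0.506  -0.0924  0.0293] 0.0006574234506130039
```

View pics/w2c.png

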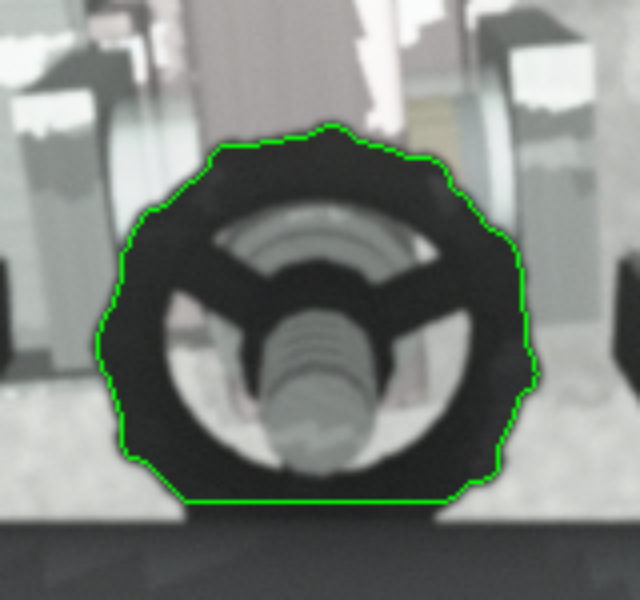

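The rim fit gives the wheel centre at (0.5088, -0.0933) with a 30.6 mm radius, under 1 mm from the tool axis. I'll close gently.

Call:
arm_command --plan '[1,-0.002,0,-0.005,0,1,-0.002,0,-0.005,0,1,-0.002,0,-0.005,0,1,-0.002,0,-0.005,0,1,-0.002,0,-0.005,0,1,-0.002,0,-0.005,0]' --newtons 12

```text
time_s: 4.15
ee_pos: [0.509, -0.0928, 0.3329]
eef_rot: [3.14, 0.0, 2.836]
force: [3.1, 8.3, 0.9]
grip_width: 0.0616
```

```bash
cat > s.py <<'E'
from h import *
np.set_printoptions(precision=4,suppress=True)
o=sensors.get_obs()
for k in ['time_s','ee_pos','eef_rot','force','moment','grip_width','qpos']: print(k,o[k])
E
python3 s.py
```

```text
time_s 4.15
ee_pos [ 0.509  -0.0928  0.3329]
eef_rot [3.1396 0.0005 2.836 ]
force [3.1074 8.3408 0.9089]
moment [ 1.4388 -0.4473 -0.0264]
grip_width 0.061550750039865786
qpos [-0.2515  0.3001  1.6965  0.0021  1.1444 -1.5176]
```

Call:
arm_command --plan '[1,0.001,0.003,0,0,1,0.001,0.003,0,0,1,0.001,0.003,0,0,1,0.001,0.003,0,0]' --newtons 55

```text
time_s: 4.55
ee_pos: [0.5092, -0.0924, 0.3329]
eef_rot: [3.142, 0.0, 2.836]
force: [-1.6, 1.0, 4.3]
grip_width: 0.061
```

```bash
python3 s.py
```

```text
time_s 4.55
ee_pos [ 0.5092 -0.0924  0.3329]
eef_rot [3.1416 0.0003 2.8357]
force [-1.6242  0.9909  4.2522]
moment [0.0801 0.2281 0.0518]
grip_width 0.06104590637682512
qpos [-0.2503  0.3004  1.6961  0.      1.1447 -1.5152]
```

Call:
arm_command --plan '[1,0,0,0,-0.04,1,0,0,0,-0.08,1,0,0,0,-0.12,1,0,0,0,-0.16]'

```text
time_s: 4.95
ee_pos: [0.5092, -0.0924, 0.3329]
eef_rot: [-3.141, 0.0, 2.498]
force: [-0.9, -0.6, 5.9]
grip_width: 0.0613
```

```bash
python3 s.py
```

```text
time_s 4.95
ee_pos [ 0.5092 -0.0924  0.3329]
eef_rot [-3.1415  0.0005  2.4979]
force [-0.934  -0.6433  5.8662]
moment [0.0274 0.2937 0.4935]
grip_width 0.061272705490343256
qpos [-0.2502  0.3004  1.6962 -0.0003  1.1447 -1.1772]
```

Call:
arm_command --plan '[1,0,0,0,-0.04,1,0,0,0,-0.08,1,0,0,0,-0.12]'

```text
time_s: 5.25
ee_pos: [0.5092, -0.0924, 0.3329]
eef_rot: [3.142, 0.0, 2.247]
force: [-2.8, 0.6, 5.1]
grip_width: 0.0613
```

```bash
python3 s.py | egrep 'eef_rot|moment|force'
```

```text
eef_rot [3.1416 0.0005 2.2465]
force [-2.7694  0.6099  5.0826]
moment [-0.0936  0.3307  0.5317]
```

Call:
arm_command --plan '[1,0,0,0,-0.04,1,0,0,0,-0.08,1,0,0,0,-0.12]'

```text
time_s: 5.55
ee_pos: [0.5092, -0.0924, 0.3329]
eef_rot: [3.142, 0.0, 1.995]
force: [-2.3, -0.6, 4.2]
grip_width: 0.0611
```

```bash
python3 s.py | egrep 'eef_rot|moment|force'
```

```text
eef_rot [3.1416 0.0004 1.9952]
force [-2.3336 -0.6328  4.1614]
moment [-0.1256  0.2729  0.4916]
```

Call:
arm_command --plan '[1,0,0,0,-0.04,1,0,0,0,-0.08,1,0,0,0,-0.12]'

```text
time_s: 5.85
ee_pos: [0.5092, -0.0924, 0.3329]
eef_rot: [3.141, 0.0, 1.744]
force: [-1.3, -1.9, 5.8]
grip_width: 0.0611
```

```bash
python3 s.py | egrep 'eef_rot|moment|force'
```

```text
eef_rot [3.1414 0.0004 1.7439]
force [-1.2848 -1.9394  5.8077]
moment [-0.1446  0.3592  0.4507]
```

Call:
arm_command --plan '[1,0,0,0,-0.04,1,0,0,0,-0.08,1,0,0,0,-0.12]'

```text
time_s: 6.15
ee_pos: [0.5092, -0.0924, 0.3329]
eef_rot: [3.141, 0.0, 1.493]
force: [-1.8, 0.2, 5.1]
grip_width: 0.0612
```

```bash
python3 s.py | egrep 'eef_rot|moment|force'
```

```text
eef_rot [3.1414 0.0004 1.4925]
force [-1.8344  0.2084  5.0705]
moment [-0.1636  0.3308  0.4875]
```

Call:
arm_command --plan '[1,0,0,0,-0.04,1,0,0,0,-0.08,1,0,0,0,-0.12]'

```text
time_s: 6.45
ee_pos: [0.5092, -0.0924, 0.3329]
eef_rot: [3.141, 0.0, 1.241]
force: [-1.9, -1.4, 5.2]
grip_width: 0.0612
```

```bash
python3 s.py | egrep 'eef_rot|moment|force'
```

```text
eef_rot [3.1413 0.0004 1.2412]
force [-1.8929 -1.444   5.182 ]
moment [-0.1949  0.4389  0.5159]
```

Call:
arm_command --plan '[1,0,0,0,-0.04,1,0,0,0,-0.08,1,0,0,0,-0.12]'

```text
time_s: 6.75
ee_pos: [0.5092, -0.0924, 0.3329]
eef_rot: [3.141, 0.0, 0.99]
force: [-1.7, -0.2, 4.2]
grip_width: 0.0609
```

```bash
python3 s.py | egrep 'eef_rot|moment|force'; python3 w.py w3
```

```text
eef_rot [3.1412 0.0003 0.99  ]
force [-1.7027 -0.1547  4.2399]
moment [-0.1701  0.4737  0.553 ]
[ 0.5092 -0.0924  0.3329] [3.1412 0.0003 0.99  ] 0.33077942951295053
```

View pics/w3.png

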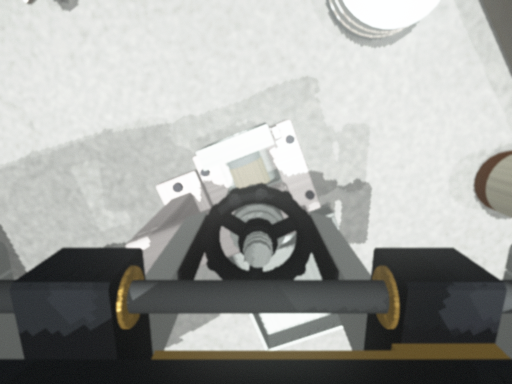

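Call:
arm_command --plan '[1,0,0,0,-0.04,1,0,0,0,-0.08,1,0,0,0,-0.12]'

```text
time_s: 7.1
ee_pos: [0.5092, -0.0924, 0.3329]
eef_rot: [3.141, 0.0, 0.739]
force: [-3.6, -1.9, 4.6]
grip_width: 0.0611
```

```bash
python3 s.py | egrep 'eef_rot|moment|force'
```

```text
eef_rot [3.1412 0.0003 0.7387]
force [-3.5837 -1.9357  4.5813]
moment [-0.1624  0.4421  0.6653]
```

Call:
arm_command --plan '[1,0,0,0,-0.04,1,0,0,0,-0.08]'

```text
time_s: 7.3
ee_pos: [0.5092, -0.0924, 0.3329]
eef_rot: [3.141, 0.0, 0.571]
force: [-2.5, -0.9, 5.5]
grip_width: 0.061
```

```bash
python3 s.py | egrep 'eef_rot|moment|force'
```

```text
eef_rot [3.1411 0.0002 0.5713]
force [-2.5189 -0.8878  5.4646]
moment [-0.2041  0.4706  0.6436]
```

Call:
arm_command --plan '[1,0,0,0,-0.03,1,0,0,0,-0.06]'

```text
time_s: 7.5
ee_pos: [0.5092, -0.0924, 0.3328]
eef_rot: [3.141, 0.0, 0.446]
force: [-2.4, -0.2, 5.1]
grip_width: 0.0607
```

```bash
python3 s.py | egrep 'eef_rot|moment|force'
```

```text
eef_rot [3.1412 0.0002 0.4464]
force [-2.4087 -0.1855  5.0854]
moment [-0.1579  0.5027  0.7088]
```

Call:
arm_command --plan '[1,0,0,0,-0.03,1,0,0,0,-0.06]'

```text
time_s: 7.7
ee_pos: [0.5092, -0.0924, 0.3329]
eef_rot: [3.141, 0.0, 0.321]
force: [-2.5, -0.0, 5.5]
grip_width: 0.0608
```

```bash
python3 s.py | egrep 'eef_rot|moment|force'
```

```text
eef_rot [3.1411 0.0002 0.3209]
force [-2.524  -0.0392  5.4558]
moment [-0.0642  0.6014  0.808 ]
```

Call:
arm_command --plan '[1,0,0,0,-0.015,1,0,0,0,-0.03]'

```text
time_s: 7.9
ee_pos: [0.5092, -0.0924, 0.3329]
eef_rot: [3.141, 0.0, 0.259]
force: [-1.5, -0.3, 5.3]
grip_width: 0.0612
```

```bash
python3 - <<'E'
from h import *
for i in range(5):
    o=sensors.get_obs(); print(o['time_s'],o['eef_rot'][2],o['moment'][2],o['force']); 
    im=vision.camera(['scene','side','wrist'][i%3]); cv2.imwrite(f'pics/a{i}.png',im)
E
```

```text
7.9 0.25935264215584986 0.7753700115203818 [-1.50112953 -0.29423564  5.31882051]
7.95 0.2572824469021391 0.569630780587293 [-2.05818547 -0.58172311  5.19497149]
8.0 0.25929935539759685 0.3082088657203307 [-1.52307089 -0.13957452  4.88418728]
8.05 0.2598735731145998 0.2858431546909917 [-2.28433539 -0.77193847  4.59246411]
8.1 0.2599982144195503 0.2651117777311684 [-1.97656282e+00  3.67589648e-03  5.82936190e+00]
```

The torque over free running fits contact at about 1.63 rad of turn and about 95 N now. I'll release, rise and go over the rod.

Call:
arm_command --plan '[-1,0,0,0,0,-1,0,0,0,0,-1,0,0,0,0,-1,0,0,0,0,-1,0,0,0.125,0,-1,0,0,0.25,0,-1,-0.02,0.1,0.25,0.07,-1,-0.2,0.99,0.1,0.7,-1,-0.2,0.99,0.1,0.7,-1,-0.2,0.99,0.1,0.7,-1,-0.2,0.99,0.1,0.7,-1,-0.2,0.99,0.1,0.7,-1,-0.2,0.99,0.1,0.7,-1,-0.2,0.99,0.1,0.7,-1,-0.2,0.99,0.1,0.7,-1,-0.2,0.99,0.1,0.7,-1,-0.2,0.99,0.1,0.7,-1,-0.2,0.99,0.1,0.7]'

```text
time_s: 9.95
ee_pos: [0.4293, 0.3035, 0.3726]
eef_rot: [-3.142, 0.0, 1.722]
force: [0.3, 0.2, -0.1]
grip_width: 0.0941
```

```bash
python3 s.py; python3 w.py r1 rod rod_tip rest bore_mouth bore_exit
```

```text
time_s 9.95
ee_pos [0.4293 0.3035 0.3726]
eef_rot [-3.1416  0.      1.7219]
force [ 0.3205  0.2495 -0.0644]
moment [-0.064   0.0549 -0.0017]
grip_width 0.09409408035351609
qpos [ 0.5457  0.2748  1.6302 -0.      1.2366  0.3946]
[0.4293 0.3035 0.3726] [-3.1416  0.      1.7219] 0.39464424624960764
rod [176.6 261.4] 0.94 [0.4318 0.3055 0.03  ]
rod_tip [ 82.3 355.1] 0.44 [0.51   0.4151 0.03  ]
rest [171.3 260.2] 0.65 [0.4308 0.3054 0.    ]
bore_mouth [ 64.1 451.1] 0.63 [0.5834 0.4393 0.06  ]
```

View pics/r1.png

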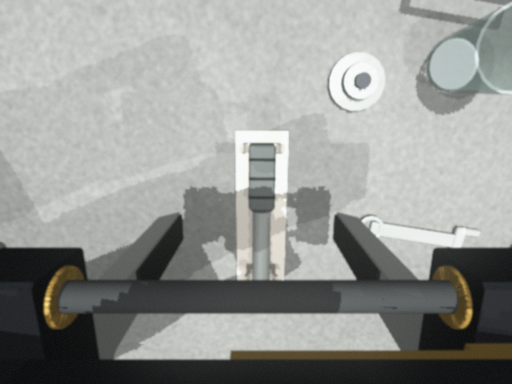

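The wrist view shows the rod running straight down the image. The grip spans rows 143–212 around column 262, with the tail notch at row 148. I'll fit its axis.

```bash
python3 - <<'E'
from h import *
np.set_printoptions(precision=4,suppress=True)
prm=P('wrist')
r=vision.silhouettes('rod','wrist'); m=r[0]['mask']; print(r[0]['confidence'],m.sum())
im=cv2.imread('pics/r1.png'); v=im.copy(); v[m]=v[m]//2+np.array([0,120,0],np.uint8); cv2.imwrite('pics/r1m.png',cv2.resize(v[110:300,180:350],None,fx=4,fy=3))
rows=np.where(m.any(1))[0]
for a in range(rows[0],rows[-1]+1,8):
    c=np.where(m[a])[0]; print(a,c.min(),c.max(),len(c),end=' | ')
    z=.044 if a<212 else .03
    print(atz('wrist',(a,(c.min()+c.max())/2),z,prm)[:2], np.linalg.norm(atz('wrist',(a,c.min()-.5),z,prm)-atz('wrist',(a,c.max()+.5),z,prm)))
E
```

```text
0.76 3021
142 253 263 11 | [0.4224 0.3428] 0.011052743596892239
150 248 275 28 | [0.4271 0.3354] 0.02830956651493305
158 248 275 28 | [0.4284 0.3274] 0.028487012154786853
166 248 275 28 | [0.4297 0.3192] 0.028666835537968907
174 249 274 26 | [0.431 0.311] 0.026788408079885237
182 249 274 26 | [0.4323 0.3026] 0.026959937107192394
190 249 274 26 | [0.4336 0.2942] 0.027133811213700863
198 248 273 26 | [0.434  0.2855] 0.027310064354185624
206 249 274 26 | [0.4364 0.2769] 0.02748878906252009
214 252 269 18 | [0.4376 0.2633] 0.0200246034763439
222 252 269 18 | [0.439 0.254] 0.02015758219671683
230 252 269 18 | [0.4405 0.2446] 0.02029244272049109
238 252 269 18 | [0.442 0.235] 0.02042922518586518
246 252 269 18 | [0.4435 0.2253] 0.02056797088715504
254 252 268 17 | [0.4445 0.2154] 0.01955822718290534
262 252 269 18 | [0.4466 0.2055] 0.020851523208643183
270 252 268 17 | [0.4476 0.1953] 0.019829940024270323
278 252 268 17 | [0.4492 0.1851] 0.019968807406591255
```

View pics/r1m.png

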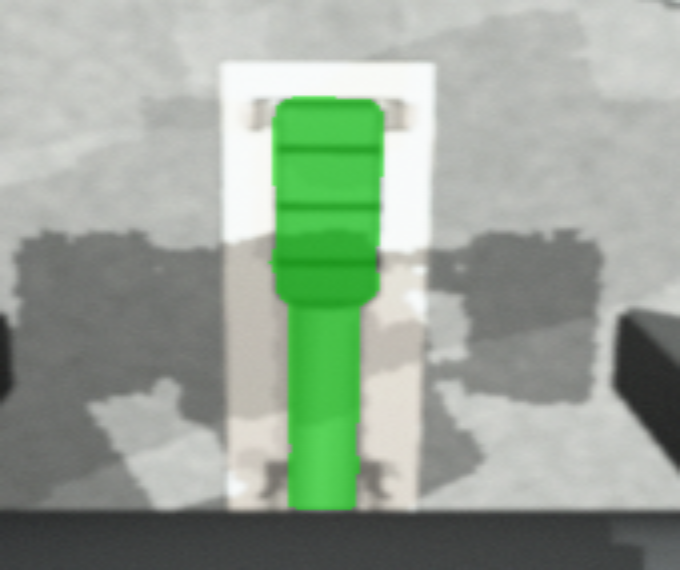

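Call:
arm_command --plan '[-1,0.006,0.005,-0.1,0,-1,0.006,0.005,-0.2,0,-1,0.006,0.005,-0.3,0,-1,0.006,0.005,-0.37,0,-1,0.006,0.005,-0.407,0,-1,0.006,0.005,-0.407,0,1,0.006,0.005,-0.407,0,1,0.006,0.005,-0.407,0,1,0.006,0.005,-0.407,0,1,0.006,0.005,-0.407,0,1,0.006,0.005,-0.407,0,1,0.006,0.005,-0.407,0,1,0.006,0.005,-0.407,0,1,0.006,0.005,-0.407,0]' --newtons 15

```text
time_s: 11.7
ee_pos: [0.4316, 0.3057, 0.2098]
eef_rot: [-3.142, 0.0, 1.726]
force: [0.6, -0.7, 0.0]
grip_width: 0.0335
```

```bash
python3 s.py
```

```text
time_s 11.7
ee_pos [0.4316 0.3057 0.2098]
eef_rot [-3.1416  0.      1.7258]
force [ 0.5917 -0.7133  0.01  ]
moment [-0.1293  0.0436  0.0236]
grip_width 0.033473080710711096
qpos [ 0.547   0.5018  1.7448 -0.      0.8951  0.392 ]
```

Still closing; continue and firm up the grip.

Call:
arm_command --plan '[1,0,0,0,0,1,0,0,0,0,1,0,0,0,0,1,0,0,0,0]' --newtons 50

```text
time_s: 12.1
ee_pos: [0.4317, 0.3057, 0.2099]
eef_rot: [3.141, -0.0, 1.726]
force: [2.4, 1.4, -0.6]
grip_width: 0.0279
```

```bash
python3 s.py
```

```text
time_s 12.1
ee_pos [0.4317 0.3057 0.2099]
eef_rot [ 3.1411 -0.0002  1.7257]
force [ 2.395   1.3541 -0.5943]
moment [ 0.1594 -0.4673 -0.1414]
grip_width 0.027905319298286574
qpos [ 0.5469  0.5018  1.7446 -0.      0.8947  0.3921]
```

```bash
cat > ov.py <<'E'
from h import *
from scipy.spatial.transform import Rotation as Ro
np.set_printoptions(precision=4,suppress=True)
o=sensors.get_obs(); K,k1,R,t=P('wrist')
Rt=Ro.from_euler('xyz',o['eef_rot']).as_matrix(); 
Rct=R@Rt; tct=R@o['ee_pos']+t   # tcp->cam
def wprm(pos,rot):
    Rw=Ro.from_euler('xyz',rot).as_matrix(); R2=Rct@Rw.T; return K,k1,R2,tct-R2@np.array(pos)
def box(x0,x1,h):
    return np.array([[x,y,z] for x in(x0,x1) for y,z in((-h,-h),(-h,h),(h,h),(h,-h))])
E_=[(0,1),(1,2),(2,3),(3,0),(4,5),(5,6),(6,7),(7,4),(0,4),(1,5),(2,6),(3,7)]
def draw(src,prm,cx,cy,yaw,out,crop,f):
    im=cv2.imread(src); r0,r1,c0,c1=crop; v=cv2.resize(im[r0:r1,c0:c1],None,fx=f,fy=f,interpolation=cv2.INTER_CUBIC)
    M=Ro.from_euler('z',yaw).as_matrix(); C=np.array([cx,cy,.06])
    for b,col in((box(-.055,-.04,.028),(0,0,255)),(box(.04,.055,.028),(255,0,0)),(box(-.0,.0,.024),(0,255,0))):
        q=proj(None,b@M.T+C,prm); q=((q[:,::-1]-[c0,r0]+.5)*f-.5)
        for a,b2 in E_: cv2.line(v,*[tuple(int(round(s)) for s in q[i]) for i in(a,b2)],col,1)
    cv2.imwrite(out,v)
E
python3 - <<'E'
from ov import *
w2=wprm([.50983,-.0934,.3358],[3.1415,.0012,2.8361])
w1=wprm([.5057,-.0874,.4341],[3.1414,-.0011,2.8349])
for n in('scene','side'): cv2.imwrite(f'pics/{n}2.png',vision.camera(n))
cx,cy,y=.509,-.0925,-1.80
draw('pics/w2.png',w2,cx,cy,y,'pics/o1.png',(140,270,150,350),4)
draw('pics/scene2.png',P('scene'),cx,cy,y,'pics/o2.png',(140,220,170,250),8)
draw('pics/side2.png',P('side'),cx,cy,y,'pics/o3.png',(195,285,220,310),6)
E
```

```text
(no output)
```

View pics/o1.png

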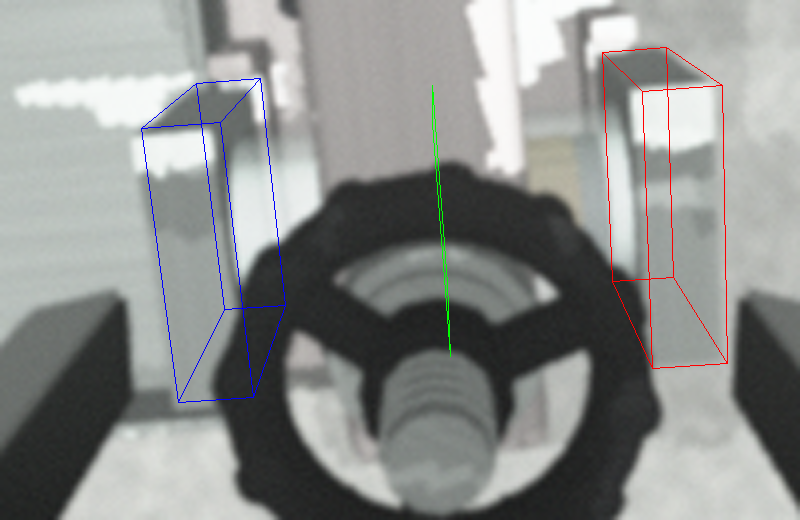

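View pics/o2.png

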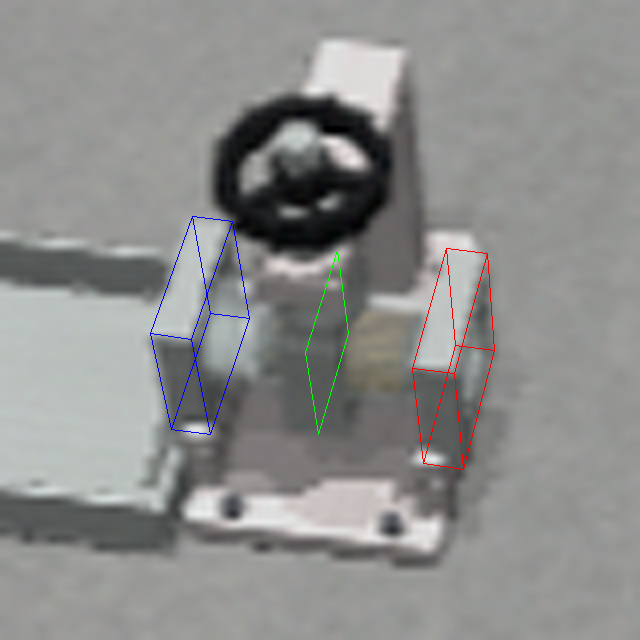

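View pics/o3.png

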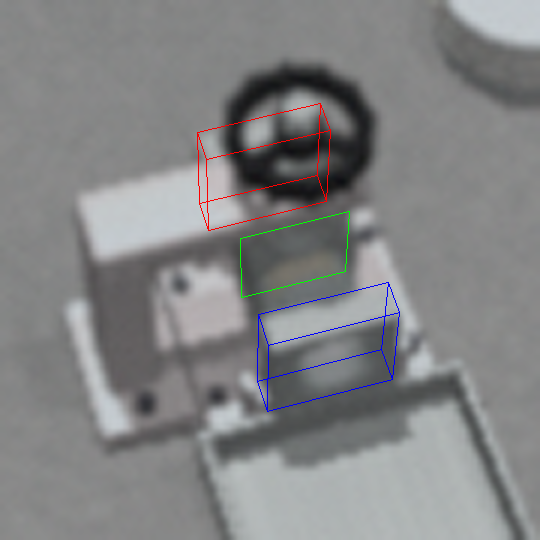

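```bash
python3 - <<'E'
from h import *
np.set_printoptions(precision=3,suppress=True)
for nm in ['dishes','bottle_a','wrench','disc_filter','end_cap']:
    l=[]
    for c in ['scene','side']:
        r=vision.pinpoint(nm,c)
        if r: l.append((c,r[0]['at'],P(c))); print(nm,c,np.round(r[0]['at']),round(r[0]['confidence'],2))
    if len(l)==2: print('   ',*tri(l))
E
```

```text
dishes scene [177. 214.] 0.67
dishes side [200. 309.] 0.6
    [ 0.601 -0.091  0.177] [np.float64(0.021969235606303004), np.float64(0.021969235606303043)]
bottle_a scene [260. 159.] 0.7
bottle_a side [331. 369.] 0.97
    [ 0.653 -0.33  -0.167] [np.float64(0.05891008296852604), np.float64(0.058910082968526005)]
wrench scene [225. 333.] 0.79
wrench side [151. 250.] 0.65
    [0.641 0.256 0.005] [np.float64(0.004158244433984751), np.float64(0.004158244433984872)]
disc_filter scene [186. 123.] 0.75
disc_filter side [353. 309.] 0.56
    [ 0.454 -0.374 -0.005] [np.float64(0.0027829231454931805), np.float64(0.002782923145493276)]
end_cap scene [188. 381.] 0.51
end_cap side [140. 200.] 0.6
    [ 0.52   0.42  -0.007] [np.float64(0.009314138955891123), np.float64(0.00931413895589117)]
```

```bash
python3 - <<'E'
from h import *
print(atz('scene',(238,246),.043), atz('side',(188,309),.043), atz('side',(255,367),.0),atz('scene',(232,150),.15))
E
```

```text
[0.69285221 0.00232072 0.043     ] [0.70246182 0.00493824 0.043     ] [ 0.73215777 -0.24095553  0.        ] [ 0.72642816 -0.2277983   0.15      ]
```

Call:
arm_command --plan '[1,0,0,0.05,0,1,0,0,0.12,0,1,0,0,0.2,0,1,0.08,-0.09,0.2,-0.05,1,0.17,-0.18,0.2,-0.1,1,0.25,-0.27,0.2,-0.15,1,0.335,-0.361,0.2,-0.1786,1,0.335,-0.361,0.2,-0.1786,1,0.335,-0.361,0.14,-0.1786,1,0.335,-0.361,0.09,-0.1786,1,0.335,-0.361,0.075,-0.1786,1,0.335,-0.361,0.075,-0.1786,1,0.335,-0.361,0.075,-0.1786]'

```text
time_s: 14.0
ee_pos: [0.5656, 0.1616, 0.2407]
eef_rot: [3.141, -0.0, 1.352]
force: [0.3, -0.2, -2.6]
grip_width: 0.0276
```

```bash
python3 s.py; python3 - <<'E'
from ov import *
for n in('scene','side','wrist'): cv2.imwrite(f'pics/{n}3.png',vision.camera(n))
o=sensors.get_obs(); e=o['ee_pos']; yaw=o['eef_rot'][2]-np.pi
C=np.array([.5091,-.0924,.06]); d=np.array([np.cos(-1.79),np.sin(-1.79),0])
dr=np.array([np.cos(yaw),np.sin(yaw),0]); org=np.array([e[0],e[1],e[2]-.18]); tip=org+.165*dr
print('tip',tip,'yaw',yaw,'in housing',(tip-C)@d,(tip-C)@[-d[1],d[0],0])
for n,crop,f in(('scene',(130,250,170,290),5),('side',(110,290,180,340),3)):
    draw(f'pics/{n}3.png',P(n),C[0],C[1],-1.79,f'pics/p_{n}.png',crop,f)
    v=cv2.imread(f'pics/p_{n}.png')
    L=np.array([org,tip,C-.055*d,C+.055*d]); q=((proj(n,L)[:,::-1]-[crop[2],crop[0]]+.5)*f-.5).round().astype(int)
    cv2.line(v,tuple(map(int,q[0])),tuple(map(int,q[1])),(0,255,255),1); cv2.line(v,tuple(map(int,q[2])),tuple(map(int,q[3])),(255,0,255),1); cv2.imwrite(f'pics/p_{n}.png',v)
E
```

```text
time_s 14.0
ee_pos [0.5656 0.1616 0.2407]
eef_rot [ 3.1412 -0.0003  1.3522]
force [ 0.2851 -0.153  -2.5731]
moment [ 0.0537  0.0491 -0.0007]
grip_width 0.027587572276176562
qpos [0.216  0.5627 1.5557 0.0001 1.0227 0.4345]
tip [0.5298 0.0004 0.0608] yaw -1.7896878000108463 in housing -0.09506331283516273 7.48359461755465e-05
```

View pics/p_scene.png

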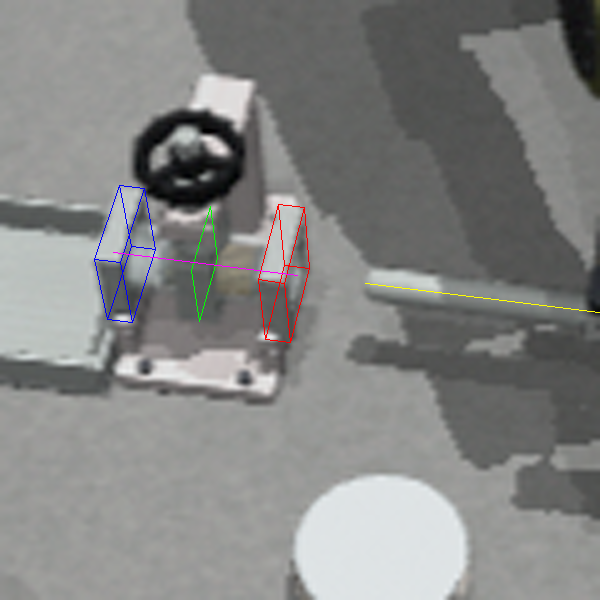

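View pics/p_side.png

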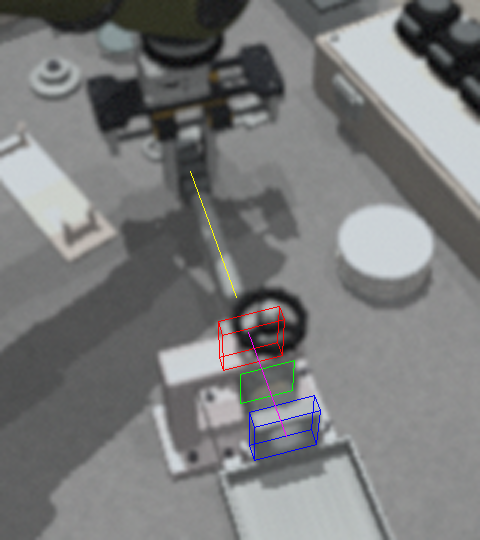

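```bash
python3 - <<'E'
from ov import *
o=sensors.get_obs(); e=o['ee_pos']; yaw=o['eef_rot'][2]-np.pi
C=np.array([.5091,-.0924,.06]); d=np.array([np.cos(-1.79),np.sin(-1.79),0])
dr=np.array([np.cos(yaw),np.sin(yaw),0]); org=np.array([e[0],e[1],e[2]-.18]); tip=org+.165*dr
out=[]
for n,crop,f in(('scene',(160,220,205,280),8),('side',(155,265,230,300),7)):
    im=cv2.imread(f'pics/{n}3.png'); v=cv2.resize(im[crop[0]:crop[1],crop[2]:crop[3]],None,fx=f,fy=f,interpolation=cv2.INTER_CUBIC)
    nn=np.array([-dr[1],dr[0],0])
    def pl(L,col):
        q=((proj(n,np.array(L))[:,::-1]-[crop[2],crop[0]]+.5)*f-.5).round().astype(int)
        cv2.polylines(v,[q.reshape(-1,1,2)],False,col,1)
    a=np.linspace(0,6.3,40)
    circ=lambda c,r,m:[c+r*(np.cos(t)*m+np.sin(t)*np.array([0,0,1])) for t in a]
    pl(circ(tip,.01,nn),(0,255,255)); pl(circ(tip-.08*dr,.01,nn),(0,255,255)); pl([tip,tip-.1*dr],(0,255,255))
    m=np.array([-d[1],d[0],0])
    pl(circ(C-.055*d,.0155,m),(255,0,255)); pl(circ(C+.055*d,.0155,m),(255,0,255))
    M=Ro.from_euler('z',-1.79).as_matrix()
    for x in(-.055,-.04,.04,.055): pl([C+M@np.array([x,y,z]) for y,z in((-.028,-.028),(-.028,.028),(.028,.028),(.028,-.028),(-.028,-.028))],(0,0,255))
    cv2.imwrite(f'pics/q_{n}.png',v); print(v.shape)
E
```

```text
(480, 600, 3)
(770, 490, 3)
```

View pics/q_scene.png

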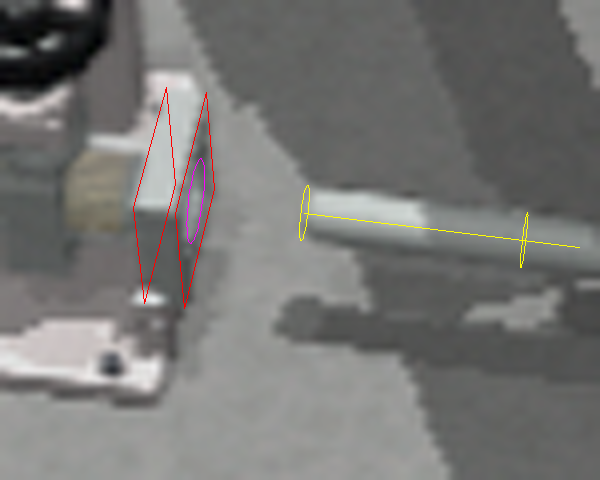

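View pics/q_side.png

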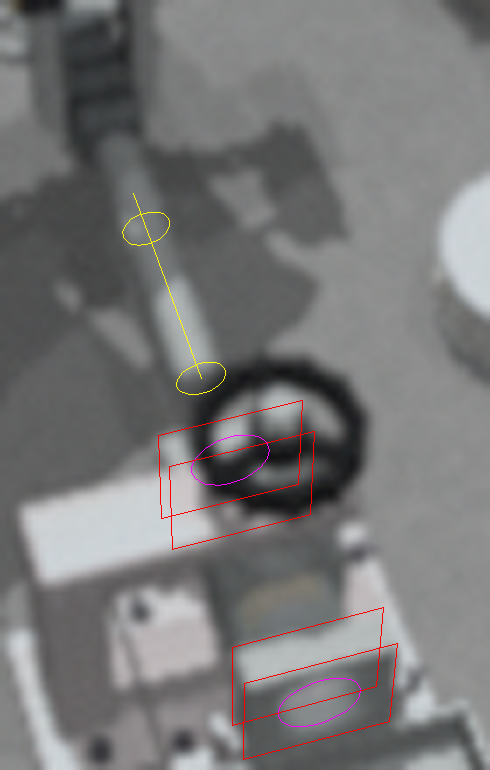

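The overlays agree to within about 1 px. The rod's tip is at about (313,213) in the scene crop, the mouth at about (196,200), and both are on one axis. I'll insert the first 55 mm.

Call:
arm_command --plan '[1,-0.0109,-0.0488,-0.002,0,1,-0.0174,-0.0781,-0.002,0,1,-0.0239,-0.1073,-0.002,0,1,-0.0299,-0.1342,-0.002,0,1,-0.0299,-0.1342,-0.002,0]'

```text
time_s: 14.65
ee_pos: [0.5535, 0.1064, 0.2392]
eef_rot: [3.142, 0.0, 1.35]
force: [0.4, -0.2, -3.3]
grip_width: 0.0279
```

```bash
cat > t.py <<'E'
from h import *
np.set_printoptions(precision=4,suppress=True)
o=sensors.get_obs(); e=o['ee_pos']; yaw=o['eef_rot'][2]-np.pi
C=np.array([.5091,-.0924,.06]); d=np.array([np.cos(-1.79),np.sin(-1.79),0]); n=np.array([-d[1],d[0],0])
tip=np.array([e[0],e[1],e[2]-.18])+.165*np.array([np.cos(yaw),np.sin(yaw),0])
f=o['force']
print(o['time_s'],'tip in housing',(tip-C)@d,(tip-C)@n,tip[2]-.06,'F axial',f@d,'lat',f@n,'z',f[2],'M',o['moment'],'w',o['grip_width'])
E
python3 t.py
```

```text
14.65 tip in housing -0.0387161545603188 -7.77518075373618e-05 -0.0007732058882061466 F axial 0.12539571144282713 lat 0.4298619298601774 z -3.3326543114549807 M [0.0121 0.0168 0.025 ] w 0.027851313772804604
```

Call:
arm_command --plan '[1,-0.0055,-0.0244,0.001,0,1,-0.0109,-0.0488,0.001,0,1,-0.0163,-0.0732,0.001,0]'

```text
time_s: 14.95
ee_pos: [0.5472, 0.079, 0.2398]
eef_rot: [3.14, -0.003, 1.352]
force: [2.7, 11.7, -3.0]
grip_width: 0.0277
```

```bash
python3 t.py; python3 - <<'E'
from h import *
v=[vision.camera(n) for n in('scene','side')]
cv2.imwrite('pics/m1.png',np.hstack([cv2.resize(v[0][140:220,170:260],(400,356)),cv2.resize(v[1][190:290,220:320],(356,356))]))
E
```

```text
14.95 tip in housing -0.01062653217145946 5.639719565153304e-05 -0.00015152536001294958 F axial -12.02692897926305 lat 0.1013597430166025 z -3.0026257184977028 M [ 2.1543 -0.4684 -0.0128] w 0.02774044420514173
```

View pics/m1.png

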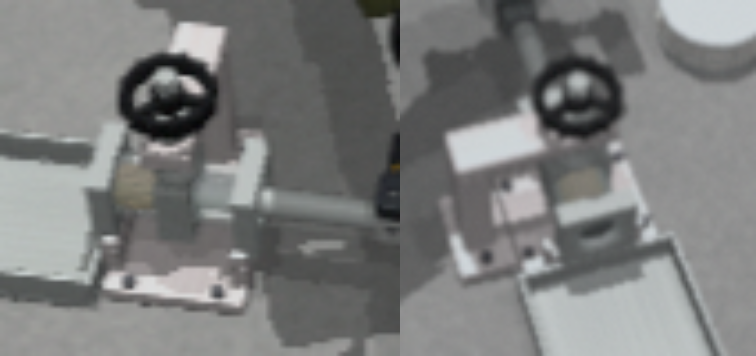

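Call:
arm_command --plan '[1,-0.0055,-0.0244,0,0,1,-0.0109,-0.0488,0,0,1,-0.0163,-0.0732,0,0,1,-0.019,-0.0854,0,0]'

```text
time_s: 15.45
ee_pos: [0.5394, 0.0436, 0.2394]
eef_rot: [-3.141, 0.0, 1.352]
force: [-0.0, 0.1, -3.3]
grip_width: 0.0275
```

```bash
python3 t.py
```

```text
15.45 tip in housing 0.02566619839069909 -1.7273713489765682e-06 -0.0005532486772648337 F axial -0.07437347494710517 lat -0.033481718647137323 z -3.3184430973024392 M [ 0.1467  0.0218 -0.0134] w 0.027531377295118772
```

Call:
arm_command --plan '[1,-0.0055,-0.0244,0,0,1,-0.0109,-0.0488,0,0,1,-0.0163,-0.0732,0,0,1,-0.019,-0.0854,0,0,1,-0.0205,-0.092,0,0,1,-0.0205,-0.092,0,0,1,-0.0205,-0.092,0,0]'

```text
time_s: 16.15
ee_pos: [0.5314, 0.0076, 0.2396]
eef_rot: [3.141, -0.0, 1.352]
force: [0.7, 2.7, 1.9]
grip_width: 0.0276
```

```bash
python3 t.py; python3 - <<'E'
from h import *
v=[vision.camera(n) for n in('scene','side')]
cv2.imwrite('pics/m2.png',np.hstack([cv2.resize(v[0][140:220,140:240],(445,356)),cv2.resize(v[1][210:310,220:320],(356,356))]))
E
```

```text
16.15 tip in housing 0.06257347601712587 7.562502793572246e-05 -0.00038193886760432005 F axial -2.744212602426666 lat 0.08619487949822409 z 1.8784999618469964 M [-0.0792  0.1663 -0.0047] w 0.027630272954629564
```

View pics/m2.png

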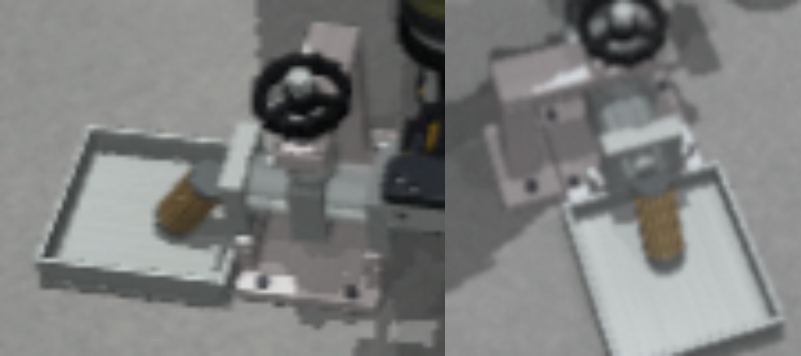

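Call:
arm_command --plan '[1,-0.0027,-0.0122,0,0,1,-0.0041,-0.0183,0,0,1,-0.0041,-0.0183,0,0]'

```text
time_s: 16.55
ee_pos: [0.5295, 0.0004, 0.2391]
eef_rot: [-3.141, -0.001, 1.352]
force: [1.1, 5.7, -2.5]
grip_width: 0.0277
```

```bash
python3 t.py; python3 - <<'E'
from h import *
v=[vision.camera(n) for n in('scene','side')]
cv2.imwrite('pics/m3.png',np.hstack([cv2.resize(v[0][140:220,140:240],(445,356)),cv2.resize(v[1][210:310,220:320],(356,356))]))
E
```

```text
16.55 tip in housing 0.07002042933775726 -0.00015200090860612714 -0.0008525952394185243 F axial -5.791877471728314 lat -0.1578863853366429 z -2.4978322677544322 M [ 0.3354  0.0422 -0.0508] w 0.027660887255034346
```

View pics/m3.png

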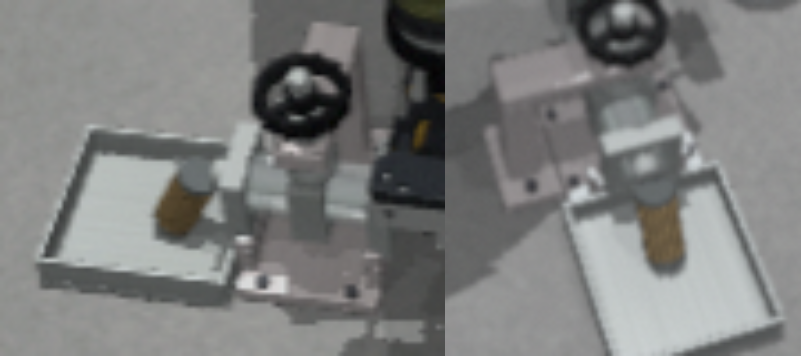

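Call:
arm_command --plan '[1,0.0055,0.0244,0,0,1,0.0136,0.061,0,0,1,0.0136,0.061,0,0,1,0.0136,0.061,0,0]'

```text
time_s: 17.05
ee_pos: [0.535, 0.0253, 0.239]
eef_rot: [-3.141, -0.001, 1.353]
force: [-1.2, 2.7, -7.7]
grip_width: 0.0275
```

```bash
python3 t.py; python3 - <<'E'
from h import *
v=[vision.camera(n) for n in('scene','side')]
cv2.imwrite('pics/m4.png',np.hstack([cv2.resize(v[0][140:220,140:240],(445,356)),cv2.resize(v[1][210:310,220:320],(356,356))]))
E
```

```text
17.05 tip in housing 0.04448876668757221 -9.133566354909103e-05 -0.0010226900192327193 F axial -2.352140450169835 lat -1.742593092599722 z -7.656562552072723 M [ 1.1149 -0.1142 -0.046 ] w 0.027497119458006307
```

View pics/m4.png

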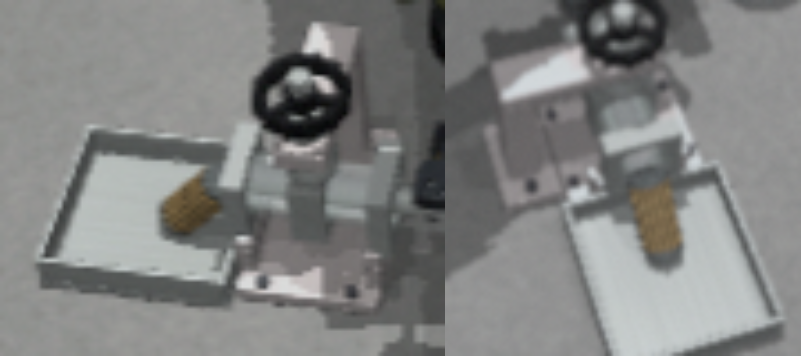

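Call:
arm_command --plan '[1,0.0109,0.0488,0.001,0,1,0.0163,0.0732,0.001,0,1,0.0163,0.0732,0.001,0]'

```text
time_s: 17.45
ee_pos: [0.5418, 0.0544, 0.2399]
eef_rot: [3.141, -0.0, 1.353]
force: [0.1, 2.6, -5.3]
grip_width: 0.028
```

```bash
python3 t.py; python3 - <<'E'
from h import *
v=[vision.camera(n) for n in('scene','side')]
cv2.imwrite('pics/m5.png',np.hstack([cv2.resize(v[0][140:220,140:240],(445,356),interpolation=2),cv2.resize(v[1][210:310,220:320],(356,356),interpolation=2)]))
for c in('scene','side'):
    r=vision.pinpoint('core',c); print(c,[(np.round(a['at'],1),a['confidence']) for a in r])
    if r: print(atz(c,r[0]['at'],.03))
E
```

```text
17.45 tip in housing 0.01458490194984086 0.00014151900251257242 -8.103496649247699e-05 F axial -2.5434385939377697 lat -0.5107753366466067 z -5.261248602051072 M [ 0.8733 -0.1217  0.0262] w 0.028016024970286324
scene [(array([183. , 182.5]), 0.41)]
[ 0.48179538 -0.17972849  0.03      ]
side [(array([267.9, 278.1]), 0.85)]
[ 0.49400649 -0.16803138  0.03      ]
```

View pics/m5.png

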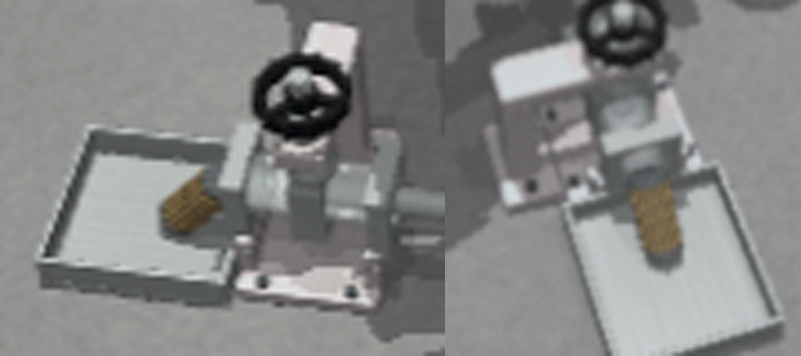

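Call:
arm_command --plan '[1,0.0055,0.0244,0,0,1,0.0109,0.0488,0,0,1,0.0163,0.0732,0,0,1,0.0163,0.0732,0,0]'

```text
time_s: 18.05
ee_pos: [0.5484, 0.0844, 0.2401]
eef_rot: [3.141, -0.0, 1.353]
force: [-0.9, 0.4, -2.6]
grip_width: 0.0275
```

```bash
python3 t.py; python3 - <<'E'
from ov import *
C=np.array([.5091,-.0924,.06]); d=np.array([np.cos(-1.79),np.sin(-1.79),0]); 
l=[]
for c in('scene','side'):
    im=vision.camera(c); cv2.imwrite(f'pics/{c}6.png',im); r=vision.pinpoint('core',c); l.append((c,r[0]['at'],P(c)))
X,e=tri(l); print(X,e,(X-C)@d)
draw('pics/side6.png',P('side'),C[0],C[1],-1.79,'pics/s6.png',(220,310,220,320),7)
draw('pics/scene6.png',P('scene'),C[0],C[1],-1.79,'pics/s6b.png',(150,220,160,260),7)
E
```

```text
18.05 tip in housing -0.016104949008263283 0.00020361400962593432 0.00011628827034954048 F axial -0.16567845374154314 lat -0.9232157765973403 z -2.565024049291295 M [0.0315 0.0348 0.0294] w 0.027493881020016098
[ 0.4923 -0.1732  0.0487] [np.float64(0.00553463117258238), np.float64(0.005534631172582441)] 0.08247191181836176
```

View pics/s6.png

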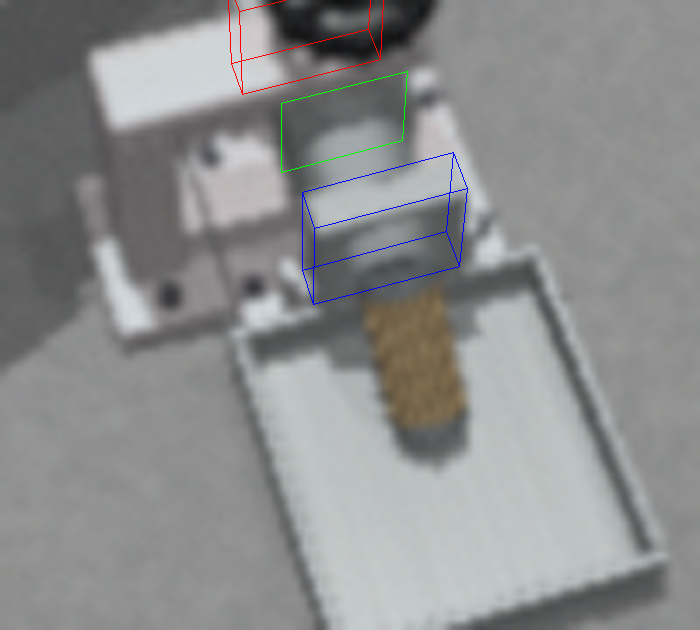

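View pics/s6b.png

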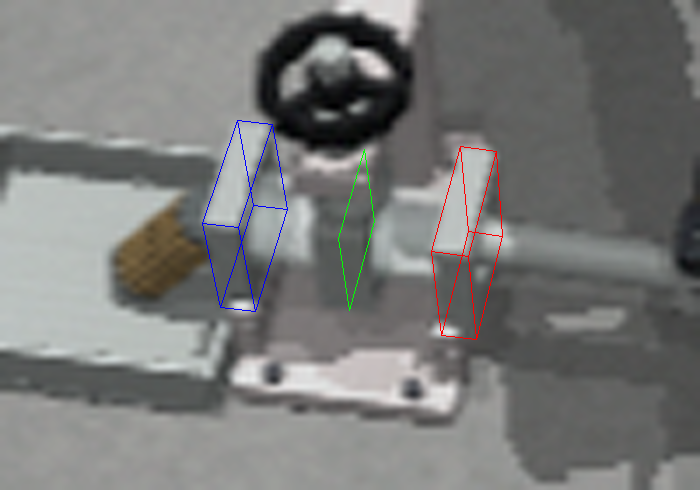

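```bash
python3 - <<'E'
from ov import *
from scipy.optimize import minimize
C=np.array([.5091,-.0924,.06]); M=Ro.from_euler('z',-1.79).as_matrix()
a=np.linspace(0,2*np.pi,24,endpoint=False)
prms={c:P(c) for c in('scene','side')}
# tan part colour masks
masks={}
for c in prms:
    im=cv2.imread(f'pics/{c}6.png'); hsv=cv2.cvtColor(im,cv2.COLOR_BGR2HSV)
    m=((hsv[...,0]>10)&(hsv[...,0]<30)&(hsv[...,1]>70)); r=vision.silhouettes('core',c); mm=r[0]['mask']; print(c,r[0]['confidence'],mm.sum())
    box=np.zeros_like(m); ys,xs=np.where(mm); box[ys.min()-6:ys.max()+6,xs.min()-6:xs.max()+6]=1
    masks[c]=m&box; print(m[box>0].sum()); masks[c+'f']=mm
def cyl(p,x0,x1):
    x,y,z,th,ps=p
    R2=M@Ro.from_euler('zy',[ps,th]).as_matrix()
    return np.array([[xx,.0145*np.cos(t),.0145*np.sin(t)] for xx in(x0,x1) for t in a])@R2.T+C+M@np.array([x,y,z])
def ras(c,p,x0,x1,s=4):
    q=proj(c,cyl(p,x0,x1),prms[c])[:,::-1]; m=np.zeros((384*s,512*s),np.uint8)
    cv2.fillConvexPoly(m,cv2.convexHull(((q+.5)*s).astype(np.int32)),1); return cv2.resize(m.astype(np.float32),(512,384),interpolation=cv2.INTER_AREA)
def cost(p):
    s=0
    s+=np.abs(ras('side',p,-.03,.03)-masks['sidef']).sum()
    vis=ras('scene',p,-.03,.03); 
    s+=np.abs(vis-masks['scenef']).sum()*.6
    return s
best=None
for th in(.4,.7,1.0):
  for x in(.07,.08,.09):
    r=minimize(cost,[x,0,-.03,th,0],method='Nelder-Mead',options=dict(initial_simplex=np.array([[x,0,-.03,th,0]]+[[x+(.008 if i==0 else 0),.006*(i==1),-.03+.008*(i==2),th+.25*(i==3),.2*(i==4)] for i in range(5)]),maxiter=250))
    if best is None or r.fun<best.fun: best=r
print(best.x,best.fun,'center z',best.x[2]+.06)
x,y,z,th,ps=best.x
print('near end',x-.03*np.cos(th),z+.06+.03*np.sin(th),'far',x+.03*np.cos(th),z+.06-.03*np.sin(th))
for c,crop in(('side',(220,310,220,320)),('scene',(150,220,160,260))):
    im=cv2.imread(f'pics/{c}6.png'); v=cv2.resize(im[crop[0]:crop[1],crop[2]:crop[3]],None,fx=4,fy=4,interpolation=2)
    for msk,col in((ras(c,best.x,-.03,.03)>.5,(0,0,255)),(masks[c+'f'],(0,255,0))):
        k=cv2.resize(msk.astype(np.uint8)[crop[0]:crop[1],crop[2]:crop[3]],None,fx=4,fy=4,interpolation=0)
        cv2.drawContours(v,cv2.findContours(k,0,1)[0],-1,col,1)
    cv2.imwrite(f'pics/fit_{c}.png',cv2.resize(v,(400,340)))
a_=cv2.imread('pics/fit_side.png');b_=cv2.imread('pics/fit_scene.png');cv2.imwrite('pics/fit.png',np.hstack([a_,b_]))
E
```

```text
scene 0.5 171
93
side 0.5 324
173
[ 0.0848 -0.     -0.0252  0.9181  0.0229] 44.912498474121094 center z 0.03482526773418602
near end 0.06660392231711659 0.05865942914962635 far 0.103041965602822 0.010991106318745683
```

View pics/fit.png

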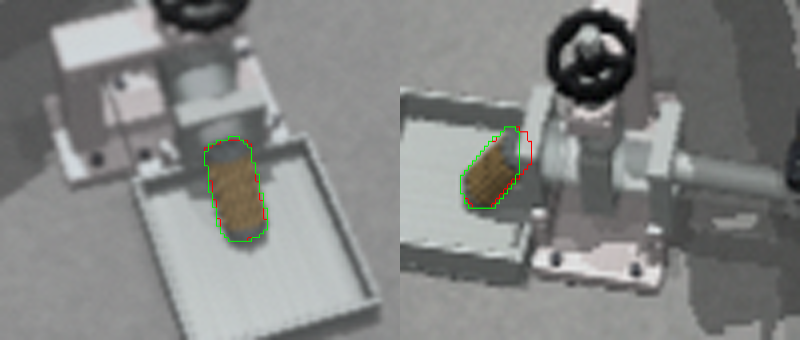

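The core has dropped out and leans in the tray: its far end is on the floor and its near end rests against the flange at the exit. Its centre is about 30 mm past the exit and about 35 mm high, within the limits, and it looks the same across several pictures. I'll withdraw the rod and hover over the rest.

Call:
arm_command --plan '[1,0.0109,0.0488,0,0,1,0.0218,0.0976,0,0,1,0.0326,0.1464,0,0,1,0.0435,0.1952,0,0,1,0.0435,0.1952,0,0,1,0.0435,0.1952,0.12,0,1,-0.04,0.28,0.125,0.04,1,-0.12,0.37,0.125,0.09,1,-0.21,0.46,0.125,0.14,1,-0.29,0.5525,0.125,0.178,1,-0.29,0.5525,0.125,0.178,1,-0.29,0.5525,0.125,0.178,1,-0.29,0.5525,0.125,0.178]'

```text
time_s: 19.65
ee_pos: [0.4328, 0.3031, 0.2899]
eef_rot: [3.141, 0.0, 1.723]
force: [0.5, 0.9, -2.3]
grip_width: 0.0279
```

```bash
python3 s.py; python3 - <<'E'
from ov import *
o=sensors.get_obs(); e=o['ee_pos']; yaw=o['eef_rot'][2]-np.pi
dr=np.array([np.cos(yaw),np.sin(yaw),0]); nn=np.array([-dr[1],dr[0],0]); org=np.array([e[0],e[1],e[2]-.18]); tip=org+.165*dr
a=np.linspace(0,6.3,40)
ims=[]
for n,crop,f in(('scene',(140,210,270,360),6),('side',(110,210,160,240),6)):
    im=vision.camera(n); cv2.imwrite(f'pics/{n}7.png',im)
    v=cv2.resize(im[crop[0]:crop[1],crop[2]:crop[3]],None,fx=f,fy=f,interpolation=2)
    def pl(L,col):
        q=((proj(n,np.array(L))[:,::-1]-[crop[2],crop[0]]+.5)*f-.5).round().astype(int)
        cv2.polylines(v,[q.reshape(-1,1,2)],False,col,1)
    for s in(0,.06,.12): pl([tip-s*dr+.01*(np.cos(t)*nn+np.sin(t)*np.array([0,0,1])) for t in a],(0,255,255))
    pl([tip,org],(0,255,255))
    cv2.imwrite(f'pics/u_{n}.png',v)
E
```

```text
time_s 19.65
ee_pos [0.4328 0.3031 0.2899]
eef_rot [3.1414 0.0002 1.7229]
force [ 0.5266  0.8868 -2.2878]
moment [-0.0039  0.0055 -0.0121]
grip_width 0.027933047122873277
qpos [ 0.5416  0.3778  1.703  -0.0002  1.0607  0.3896]
```

View pics/u_scene.png

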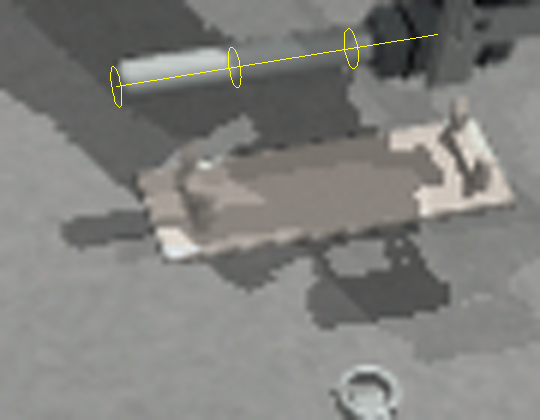

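View pics/u_side.png

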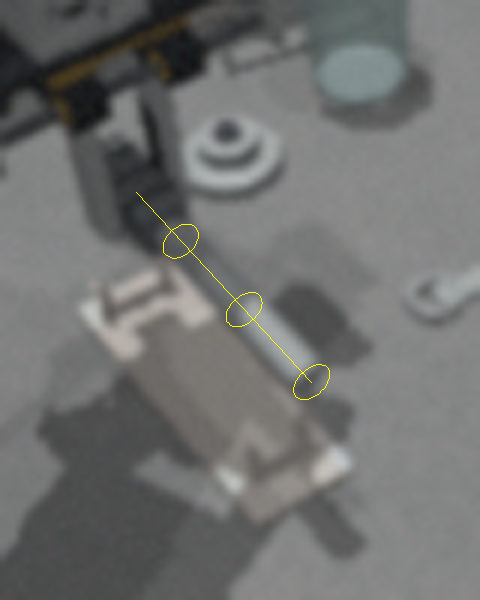

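The pictures show the rod level and square over its rest, with its tip at about (120,80) in the scene crop. I'll lower it into the notches.

Call:
arm_command --plan '[1,-0.0027,0.0065,-0.03,0.0013,1,-0.0027,0.0065,-0.08,0.0013,1,-0.0027,0.0065,-0.13,0.0013,1,-0.0027,0.0065,-0.16,0.0013,1,-0.0027,0.0065,-0.18,0.0013,1,-0.0027,0.0065,-0.194,0.0013,1,-0.0027,0.0065,-0.199,0.0013,1,-0.0027,0.0065,-0.199,0.0013,1,-0.0027,0.0065,-0.199,0.0013]'

```text
time_s: 20.65
ee_pos: [0.4314, 0.3067, 0.2107]
eef_rot: [3.14, -0.0, 1.727]
force: [6.2, 0.7, -1.4]
grip_width: 0.028
```

```bash
python3 s.py
```

```text
time_s 20.65
ee_pos [0.4314 0.3067 0.2107]
eef_rot [ 3.1397 -0.0004  1.7274]
force [ 6.1979  0.6591 -1.4221]
moment [-0.3202 -1.1364  0.0536]
grip_width 0.02798777288837959
qpos [ 0.5488  0.5008  1.7436 -0.0004  0.8953  0.3925]
```

Call:
arm_command --plan '[1,0.0015,-0.001,-0.002,0,1,0.0015,-0.001,-0.002,0,-1,0.0015,-0.001,-0.002,0,-1,0.0015,-0.001,-0.002,0,-1,0.0015,-0.001,-0.002,0,-1,0.0015,-0.001,-0.002,0,-1,0.0015,-0.001,-0.002,0,-1,0.0015,-0.001,0.05,0,-1,0.0015,-0.001,0.15,0,-1,0.0015,-0.001,0.25,0,-1,0.0015,-0.001,0.4,0,-1,0.0015,-0.001,0.4,0]'

```text
time_s: 21.85
ee_pos: [0.4318, 0.3063, 0.3757]
eef_rot: [3.134, -0.003, 1.727]
force: [-0.4, 0.1, 0.1]
grip_width: 0.0939
```

```bash
python3 s.py; python3 w.py r9 rod rest; python3 - <<'E'
from ov import *
for n in('scene','side'): cv2.imwrite(f'pics/{n}9.png',vision.camera(n))
v=[cv2.resize(cv2.imread(f'pics/{n}9.png')[c[0]:c[1],c[2]:c[3]],(400,400),interpolation=2) for n,c in(('scene',(130,230,270,370)),('side',(110,210,150,250)))]
cv2.imwrite('pics/f9.png',np.hstack(v))
v=[cv2.resize(cv2.imread(f'pics/{n}9.png')[c[0]:c[1],c[2]:c[3]],(400,400),interpolation=2) for n,c in(('scene',(140,220,150,230)),('side',(200,300,220,320)))]
cv2.imwrite('pics/g9.png',np.hstack(v))
E
```

```text
time_s 21.85
ee_pos [0.4318 0.3063 0.3757]
eef_rot [ 3.1343 -0.003   1.7273]
force [-0.4336  0.0933  0.0573]
moment [-0.0954  0.0497  0.031 ]
grip_width 0.09389271461607879
qpos [0.5478 0.2787 1.6177 0.     1.2373 0.3913]
[0.4318 0.3063 0.3757] [ 3.1343 -0.003   1.7273] 0.3913423231918397
rod [178.5 251.8] 0.83 [0.4268 0.3054 0.03  ]
rest [173.  255.1] 0.92 [0.4303 0.3063 0.    ]
```

View pics/f9.png

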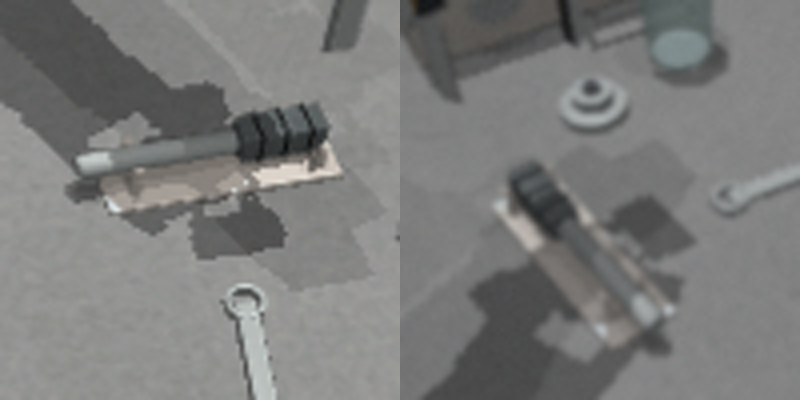

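View pics/r9.png

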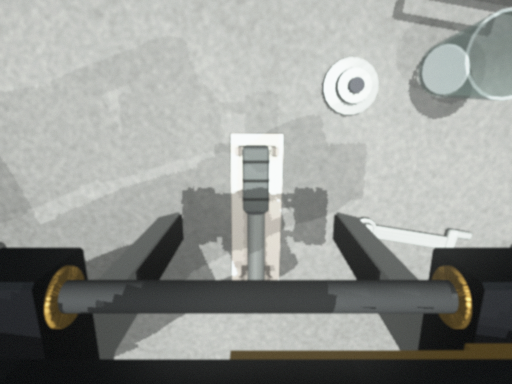

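View pics/g9.png

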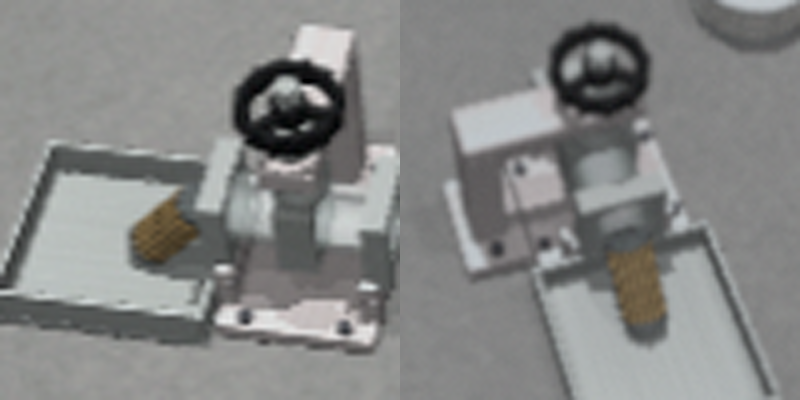

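```bash
python3 - <<'E'
from h import *
for nm in ['tray','rod_tip','wheel_grip','core','rod']:
    for c in('scene','side'):
        r=vision.pinpoint(nm,c); print(nm,c,[np.round(a['at'],1).tolist() for a in r[:1]])
for c in('scene','side'):
    a=cv2.imread(f'pics/{c}0.png').astype(int);b=cv2.imread(f'pics/{c}9.png').astype(int)
    d=(np.abs(a-b).max(2)>40).astype(np.uint8)*255; cv2.imwrite(f'pics/d_{c}.png',d)
a=cv2.imread('pics/d_scene.png');b=cv2.imread('pics/d_side.png');cv2.imwrite('pics/d.png',cv2.resize(np.hstack([a,b]),(800,300)))
print(sensors.get_obs()['time_s'],sensors.get_obs()['force'])
E
```

```text
tray scene [[189.2, 176.1]]
tray side [[289.1, 282.5]]
rod_tip scene [[174.5, 288.4]]
rod_tip side [[192.0, 213.7]]
wheel_grip scene [[162.4, 210.0]]
wheel_grip side [[218.3, 271.8]]
core scene [[183.3, 185.1]]
core side [[267.6, 283.4]]
rod scene [[163.5, 336.4]]
rod side [[161.7, 187.4]]
22.6 [ 0.58828012 -0.13468884  0.36862214]
```

View pics/d.png

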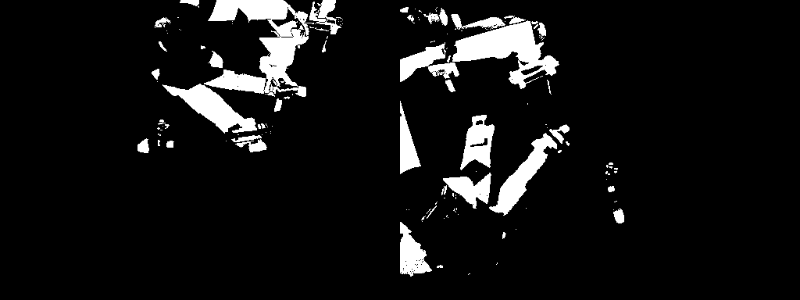

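```bash
python3 -c "
from station import job
print(job.hand_in())"
```

```text
the job is handed in; nothing more can be done
None
```

The job is done and handed in at about 22.6 s of the 72 s allowed. The housing is clamped, the core is out in the tray and the rod is back on its rest. No verdict is reported on hand-in.

- **Clamp:** I turned the wheel about 2.58 rad clockwise. The torque rose about 0.28 to 0.31 N m over its free-running 0.49 N m. That puts the clamp at roughly 95 N, and my spread on that estimate is about 78 to 115 N. I inferred the force from torque and angle and did not measure it directly.
- **Push:** the rod ran through the bore at up to about 12 N and the core came out at the exit. Comparing the pictures before and after shows the tray, housing, rest and bystanders unmoved.
- **Core, not lying flat:** it leans in the tray, with its far end on the floor and its near end against the exit flange. A fit to both camera views puts its centre about 35 mm high (the limit is 45 mm) and within the tray walls. It looked the same in every later picture. A rougher two-view triangulation gave 49 mm, but its rays missed each other by about 11 mm. With the far end on the tray floor, the geometry allows at most about 37 mm.
- **Brief odd reading:** while drawing the rod back I saw a few newtons at its tip. They were gone before the rod left the bore, and I did not find the cause.
- **Rod:** the pictures show it in both notches, close to its starting place. The arm is clear with the gripper open.

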